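Take the spent carbon cartridge out of the bench fume filter

TASK

Change-over time on the fume filter that serves the food printer: feel the cover down against its spring until it meets the seal, lightly because of the fragile cartridge beneath, turn it a quarter turn anticlockwise without forcing its lugs, and set it down right way up, wholly on the white board. Then lift the spent cartridge out and stand it upright in the steel tray. Let go of both and leave the jar, the syringe and the chocolate where they are.

Things in the scene. Friction and masses are not known exactly. Their poses are not given: they have to be found in the camera images.
- housing: The bench fume filter, fixed to the bench: grey blower base 160 x 160 mm, 55 mm high; on it a dark drum, diameter 108 mm, up to 113 mm above the bench; above that a neck closed by the cover. Origin: on the bench, on the vertical axis of drum, neck, cover and cartridge; z up. A spring-loaded seat inside pushes cartridge and cover up.
- neck (a point): Centre of the housing's aluminium neck at its rim, 140 mm above the bench; bore 76 mm, outside 84 mm. Three outward lugs below the rim, hidden under the cover's skirt, hold the cover (plastic: they shear at over 60 N, that is at about 2.5 N m of twist); its skirt is clear of them once the cover is 30 mm above its locked height.
- cover: The dark plastic bayonet cover: cap of diameter 110 mm with a 26 mm skirt, flat top 32 mm above the origin, a grip bar on top; 0.2 to 0.33 kg. Origin: on its axis, level with the skirt's lower edge, 131 mm above the bench when locked; z up. Locked at the start: the spring holds its three lugs up in notches, so it neither turns nor lifts.
- cover_grip (a point): Centre of the cover's grip bar, 45 mm above the cover's origin. Bar 74 mm long (cover's x), 18 mm thick (y), 26 mm high. Pushing down takes 5 to 9 N at first, 9 to 16 N at the end, where the cartridge meets its rubber seal and resistance climbs steeply (12 N/mm). This travel, several mm, differs each time; the lugs are clear of the notches only about there: press to about 20 N.
- cover_axis (a point): Centre of the cover's flat top. Held down so, the cover turns anticlockwise (seen from above) by 89 to 93 degrees to a hard stop, with 0.1 to 0.5 N m on the way. Let go part-way it stays captive under the lugs and can be gripped anew. At the stop, or up to 5 degrees back from it, it is free: the spring lifts it 10 mm above its locked height and it comes straight up.
- cartridge: Spent carbon cartridge in the neck under the cover: dark pleated cylinder with white end caps, diameter 68 mm, 56 mm high, with a pull knob on top, 85 mm high in all, 0.2 to 0.33 kg. Origin: centre of its underside; z up; 72 mm above the bench when locked in. With the cover off, the sprung seat lifts it 10 mm. Loose in the bore (4 mm all round). Fragile: pressing on it with over 32 N breaks it.
- knob_top (a point): Top centre of the cartridge's white round pull knob: diameter 26 mm, 29 mm high, 85 mm above the cartridge's origin. It touches the cover's underside while that is on; with the cover off it stands about 167 mm above the bench, 27 mm above the rim.
- board: White plastic board lying on the bench, fixed, 200 mm (x) x 170 mm (y), 8 mm thick. Origin: centre of its underside, on the bench.
- tray: Open steel tray on the bench, fixed, 200 mm (x) x 170 mm (y) outside, 28 mm high, walls and floor 4 mm thick. Origin: centre of its underside, on the bench.
- jar: Bystander: glass jar with a steel lid, diameter 68 mm, 90 mm high, standing. Origin: centre of its underside.
- syringe: Bystander: large food syringe lying on the bench, about 190 mm long along its x, 50 mm wide at the flange. Origin: on the bench under its barrel.
- chocolate: Bystander: bar of dark chocolate 120 x 85 x 15 mm lying flat. Origin: centre of its underside.

How it is judged:
By the outcome, as a careful person would: the job done as asked, in the order asked, and still so for the second after the job is handed in, with the robot touching nothing.
It also fails if it takes over 67 s, if anything falls off the work surface, if the arm or the gripper's body presses on something with over 40 N, if the wrist force passes 120 N, or if a joint passes its speed limit or range.

ROBOT

A 6-joint arm with a two-finger parallel gripper is mounted at the origin on the work surface. World frame = base frame: x ahead of the robot, y to its left, z up, the work surface at z = 0. Lengths are in m, angles in rad, forces in N, time in s.
With the tool pointing down it reaches from about 0.35 to 0.875 m from the base axis. Payload 15.5 kg.
Tool frame: the origin (TCP) lies between the finger pads; the fingertips stand 22 mm ahead of it and the grasp point (between the pads) lies 3 mm ahead of it; z points along the fingers, y is the line along which they close (so a half turn about z gives the same grasp; the last joint's range is limited). The gripper opens to 85 mm and grips with 20 to 120 N. Pads are 22 mm wide; open, the fingers measure 114 mm over their backs; the gripper's body (76 mm by 85 mm) begins 54 mm behind the grasp point. The pads swing forward as they close: fully open they stand 13 mm farther back than shut.
Start: joints at [-1.208, 0.494, 1.345, -0, 1.302, -0.096], TCP at [0.276, -0.561, 0.253] pointing down, gripper open.
Joint ranges: [-2.91, 2.91], [-0.82, 2.16], [0.22, 2.67], [-1.22, 4.37], [0.12, 2.79], [-3.08, 3.08]. Speed limits (rad/s): [1.89, 1.89, 2.57, 3.01, 3.01, 3.01].

INTERFACE

Orientations are given as a unit quaternion [x, y, z, w].
In Python, from station import robot gives the robot as it stands.
- The arm moves only by the shell command python3 steer.py 'ROWS' [FORCE]. ROWS is rows parted by semicolons, their numbers by spaces, 1 to 8 of them, each of 7 numbers: dx, dy, dz in m, then a rotation vector rx, ry, rz in rad, then the opening from 0.0 (shut) to 1.0 (fully open); each row is the pose to reach, as a shift and turn from the pose commanded when the command began, along the tool's axes at that moment; what a row does not reach only later rows make up. A row lasts 1/12 s, in which the tool goes at most 0.0417 m and 0.125 rad, less where a joint would pass 70% of its speed; a pose out of reach is approached as far as the arm can. The fingers move at their own pace and stop on an object; FORCE is the grip in N (left out, the last holds). Time passes only in rows, so rows that do not move let the fingers close. It prints the time, the measured TCP pose, the force, the opening and the grip force at its end.
- robot.get_obs(): the state, without advancing time (a new reading comes with each control period).
- robot.camera(name): name is "scene" or "top" or "wrist"; returns the picture (480x640x3 uint8, blue, green, red); there is no depth.
- robot.camera_params(name): a dict with "mtx" (3x3 intrinsics, pixels), "R" (3x3) and "t" (3): a world point X has camera coordinates R X + t; the wrist camera has in their place "T_tool_cam" (4x4, takes a point from camera to tool coordinates, whose origin is the TCP and whose axes are the flange's). Camera axes: x right, y down, z forward; pixel columns grow to the right and rows downward; lengths in m; the calibration is good to about 2 mm. A picture is of the moment at which its call begins: read the wrist's pose just before it. camera_params takes no time and is no camera call.
- robot.close_job(): hands the job in; it is judged then, once.
The state is a dict: "time": time; "joints": joint angles; "joint_velocities": joint speeds; "joint_torque": joint torques, N m; "tcp_pos": TCP position; "eef_rot": TCP orientation; "ft_force": force on the tool from outside, world axes, zero at the start; "torque": the same for the moment, N m; "gripper_width": opening from 0.0 (shut) to 1.0 (fully open); "gripper_force": force on a finger pad.
Only numpy, scipy, OpenCV 4.12 (cv2) and the standard library are available. Lean on these libraries where they do the work, as an engineer would, in place of code of your own. Each camera call takes 0.05 s, during which the arm holds its last target. There are 200 camera calls.

## Working session

There is one attempt and no reset: what is moved stays moved. The work goes in short steps, Python scripts to look and compute and a shell command to move; the robot and the scene stay as the last step left them, time stands still between calls to the robot, and variables do not carry over. Pictures are saved under pics/ and viewed, at most 10 in all, crops included, and the job is handed in when it is done.

```bash
ls; mkdir -p pics; python3 - <<'E'
from station import robot
import cv2
for n in("scene","top"):
    cv2.imwrite(f"pics/{n}0.png",robot.camera(n))
    p=robot.camera_params(n);print(n,p)
o=robot.get_obs();print(o)
print(robot.camera_params("wrist"))
E
```

```text
pics
station.py
steer.py
scene {'mtx': array([[517.21917607,   0.        , 306.98944573],
       [  0.        , 517.21917607, 237.32034907],
       [  0.        ,   0.        ,   1.        ]]), 'R': array([[ 0.55633913,  0.83093609, -0.00565554],
       [ 0.7049514 , -0.4755696 , -0.5261911 ],
       [-0.43992078,  0.28875382, -0.85034754]]), 't': array([-0.34538683, -0.39072695,  1.59367686])}
top {'mtx': array([[443.15393508,   0.        , 319.2151319 ],
       [  0.        , 443.15393508, 237.300166  ],
       [  0.        ,   0.        ,   1.        ]]), 'R': array([[-0.01533222, -0.99927415, -0.03487264],
       [-0.99692651,  0.0179574 , -0.07625662],
       [ 0.0768275 ,  0.03359627, -0.99647821]]), 't': array([0.02491033, 0.62080773, 0.83603641])}
{'time': 0.1, 'joints': array([-1.20854410e+00,  4.94142090e-01,  1.34607970e+00, -4.51185811e-06,
        1.30251344e+00, -9.54951452e-02]), 'joint_velocities': array([-5.93495395e-05, -1.99822445e-03, -1.28124267e-03,  1.41001501e-03,
        1.21087539e-03,  1.08778374e-03]), 'joint_torque': array([ 2.02517433e-03, -8.83591032e+0
[... 222 characters left out ...]
4]), 'ft_force': array([ 0.36120259,  0.46949591, -0.12980653]), 'torque': array([-0.00175415,  0.03082912,  0.02539947]), 'gripper_force': 0.0, 'gripper_width': 0.9995692536031757}
{'mtx': array([[379.19797054,   0.        , 307.20482926],
       [  0.        , 379.19797054, 244.83400285],
       [  0.        ,   0.        ,   1.        ]]), 'T_tool_cam': array([[-3.90851753e-04, -9.51883183e-01, -3.06460852e-01,
         7.72362537e-02],
       [ 9.99999660e-01, -1.49535648e-04, -8.10906676e-04,
        -2.96808682e-04],
       [ 7.26061606e-04, -3.06461065e-01,  9.51882917e-01,
        -1.19615134e-01],
       [ 0.00000000e+00,  0.00000000e+00,  0.00000000e+00,
         1.00000000e+00]])}
```

View pics/top0.png

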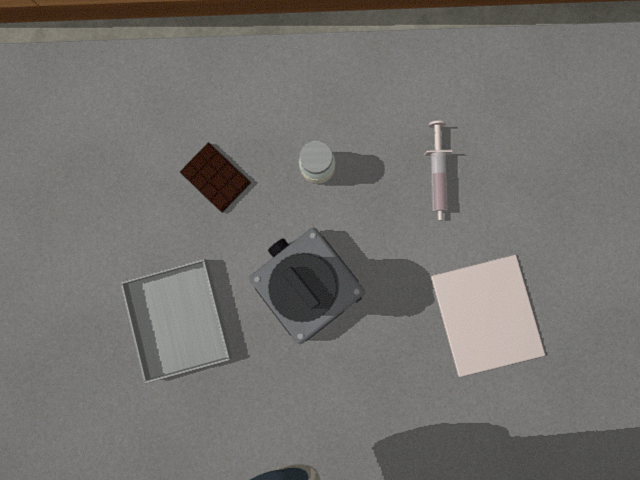

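View pics/scene0.png

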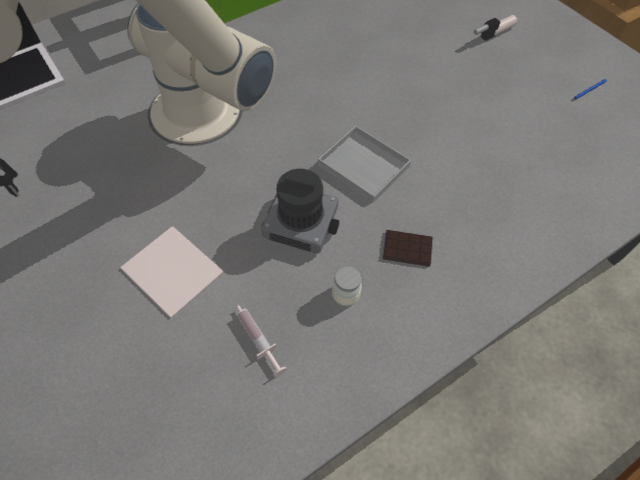

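The top view shows the cover at about (303,287), with its bar running from (288,268) to (318,308). The board corners are (433,275), (516,255), (545,355) and (460,376). The tray rim corners are (123,283), (205,261), (229,358) and (146,381). I'll enlarge the cover.

```bash
cat > h.py <<'E'
from station import robot
import numpy as np, cv2
from scipy.spatial.transform import Rotation as Rn
def ray(name,uv,z,pose=None):
    p=robot.camera_params(name);d=np.linalg.inv(p["mtx"])@[*uv,1]
    if name=="wrist":
        T=p["T_tool_cam"];Rw=Rn.from_quat(pose[1]).as_matrix()
        c=pose[0]+Rw@T[:3,3];d=Rw@T[:3,:3]@d
    else: c=-p["R"].T@p["t"];d=p["R"].T@d
    return c+d*(z-c[2])/d[2]
def obs():
    o=robot.get_obs();return o,(o["tcp_pos"],o["eef_rot"])
def rel(pos,yaw,o):
    "tool-axes shift and turn to have TCP at pos, pointing down, tool y at world angle yaw (mod pi)"
    R0=Rn.from_quat(o["eef_rot"]);d=R0.inv().apply(np.array(pos)-o["tcp_pos"])
    out=[]
    for k in(-1,0,1):
        y=np.array([np.cos(yaw+k*np.pi),np.sin(yaw+k*np.pi),0]);z=np.array([0,0,-1.])
        out.append((R0.inv()*Rn.from_matrix(np.c_[np.cross(y,z),y,z])).as_rotvec().round(3))
    return d.round(4),out
E
python3 - <<'E'
from h import *
i=cv2.imread("pics/top0.png")[215:355,230:380]
cv2.imwrite("pics/c1.png",cv2.resize(i,None,fx=4,fy=4,interpolation=cv2.INTER_CUBIC))
i=cv2.imread("pics/scene0.png")[155:260,250:350]
cv2.imwrite("pics/c2.png",cv2.resize(i,None,fx=5,fy=5,interpolation=cv2.INTER_CUBIC))
for n,z,P in(("board",.008,[(433,275),(516,255),(545,355),(460,376)]),("tray",.028,[(123,283),(205,261),(229,358),(146,381)]),("jar",.09,[(317,157)])):
    X=np.array([ray("top",p,z) for p in P]);print(n,X.round(3).tolist(),X.mean(0).round(4),np.linalg.norm(np.roll(X,-1,0)-X,axis=1).round(3))
E
```

```text
board [[0.545, -0.205, 0.008], [0.581, -0.367, 0.008], [0.39, -0.412, 0.008], [0.352, -0.25, 0.008]] [ 0.4668 -0.3084  0.008 ] [0.165 0.197 0.166 0.198]
tray [[0.538, 0.398, 0.028], [0.579, 0.237, 0.028], [0.393, 0.19, 0.028], [0.351, 0.35, 0.028]] [0.4655 0.2937 0.028 ] [0.166 0.191 0.165 0.193]
jar [[0.762, 0.014, 0.09]] [0.7625 0.0141 0.09  ] [0.]
```

View pics/c1.png

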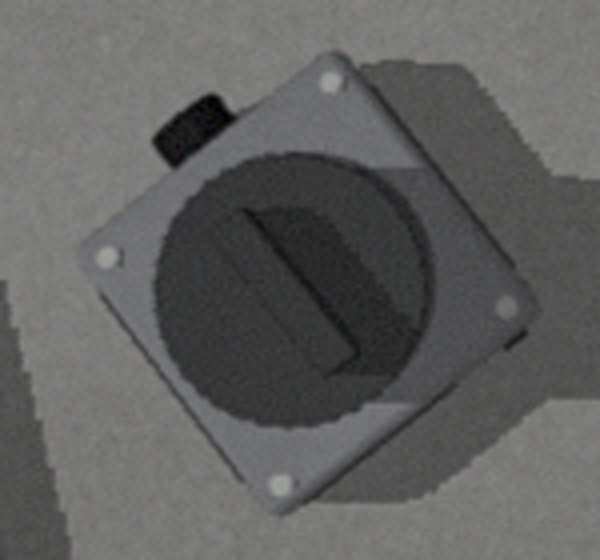

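View pics/c2.png

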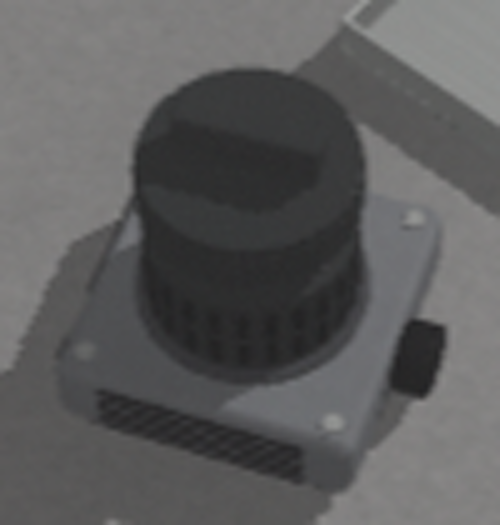

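The bar's top corners are at about (245,210), (358,352), (328,377) and (215,235) in the crop. The cap's circle is centred at (293,289), and the bolts' mean is (306,282).

```bash
python3 - <<'E'
from h import *
f=lambda u,v:(230+(u-1.5)/4,215+(v-1.5)/4)
g=lambda u,v:(250+(u-2)/5,155+(v-2)/5)
bar=np.array([ray("top",f(*p),.189) for p in[(245,210),(358,352),(328,377),(215,235)]])
print(bar.round(4).tolist(),bar.mean(0),np.linalg.norm(np.diff(bar,axis=0),axis=1))
print("cap",ray("top",f(293.5,289.5),.163),[ray("top",f(*p),.163).round(4).tolist() for p in[(155,289),(432,289)]])
print("bolts",np.mean([ray("top",f(*p),.056) for p in[(331,81),(107,257),(280,485),(507,307)]],0))
print("scene cap",ray("scene",g(251,159),.163))
d=bar[1]-bar[0];a=np.arctan2(d[1],d[0]);print("bar dir",np.degrees(a))
o,_=obs();print(np.degrees(np.arctan2(*Rn.from_quat(o["eef_rot"]).as_matrix()[[1,0],1])))
c=ray("top",f(293.5,289.5),.163)
print(rel([c[0],c[1],.26],a+np.pi/2,o))
E
```

```text
[[0.5625, 0.054, 0.189], [0.5069, 0.0107, 0.189], [0.4974, 0.0225, 0.189], [0.5529, 0.0659, 0.189]] [0.5299206  0.03827208 0.189     ] [0.0704946  0.01510001 0.07045869]
cap [0.53042166 0.03730518 0.163     ] [[0.5314, 0.0935, 0.163], [0.5298, -0.0186, 0.163]]
bolts [0.53030935 0.0392118  0.056     ]
scene cap [0.53107804 0.04056646 0.163     ]
bar dir -142.06257972670497
-63.77293535645786
(array([ 0.4923, -0.4238, -0.0067]), [array([-0.000e+00,  2.000e-03,  2.937e+00]), array([-0.001, -0.   , -0.204]), array([-0.000e+00,  2.000e-03,  2.937e+00])])
```

```bash
r='0.4923 -0.422 -0.007 0 0 -0.204 1'; python3 steer.py '0.25 -0.21 -0.007 0 0 -0.1 1;0.25 -0.21 -0.007 0 0 -0.1 1;0.25 -0.21 -0.007 0 0 -0.1 1;0.25 -0.21 -0.007 0 0 -0.1 1;0.25 -0.21 -0.007 0 0 -0.1 1;0.25 -0.21 -0.007 0 0 -0.1 1;0.25 -0.21 -0.007 0 0 -0.1 1;0.25 -0.21 -0.007 0 0 -0.1 1' 80
python3 steer.py '0.24 -0.21 0 0 0 -0.1 1;0.24 -0.21 0 0 0 -0.1 1;0.24 -0.21 0 0 0 -0.1 1;0.24 -0.21 0 0 0 -0.1 1;0.24 -0.21 0 0 0 -0.1 1;0.24 -0.21 0 0 0 -0.1 1;0.24 -0.21 0 0 0 -0.1 1;0.24 -0.21 0 0 0 -0.1 1'
python3 - <<'E'
from h import *
o,_=obs();print(rel([.5303,.0385,.26],np.radians(-52.1),o),o["joints"])
E
```

```text
time: 0.77
tcp_pos: [0.408, -0.2592, 0.2602]
eef_rot: [0.961, 0.275, -0.0, -0.0]
ft_force: [1.3, 0.1, -0.9]
gripper_width: 1.001
gripper_force: 0.0
time: 1.43
tcp_pos: [0.5005, 0.0468, 0.2602]
eef_rot: [0.946, 0.324, 0.0, -0.0]
ft_force: [-0.0, -0.3, -0.4]
gripper_width: 1.002
gripper_force: 0.0
(array([0.0185, 0.0248, 0.0002]), [array([-0.000e+00,  1.000e-03,  3.139e+00]), array([-0.   , -0.   , -0.002]), array([-0.000e+00,  1.000e-03,  3.139e+00])]) [-2.59630400e-02  3.14669961e-01  1.63155634e+00  6.07213217e-04
  1.19543328e+00  8.85459067e-01]
```

```bash
python3 steer.py '0.0185 0.0248 0 0 0 -0.002 1;0.0185 0.0248 0 0 0 -0.002 1;0.0185 0.0248 0 0 0 -0.002 1;0.0185 0.0248 0 0 0 -0.002 1'
python3 - <<'E'
from h import *
o,p=obs();cv2.imwrite("pics/w1.png",robot.camera("wrist"));np.savez("w1.npz",a=p[0],b=p[1]);print(p)
E
```

```text
time: 1.77
tcp_pos: [0.5294, 0.0351, 0.2599]
eef_rot: [0.946, 0.324, -0.001, -0.0]
ft_force: [0.1, -0.1, -0.7]
gripper_width: 0.997
gripper_force: 0.0
(array([0.5293845, 0.0350573, 0.2598542]), array([ 9.46097715e-01,  3.23880749e-01, -5.69137556e-04, -2.23257539e-04]))
```

View pics/w1.png

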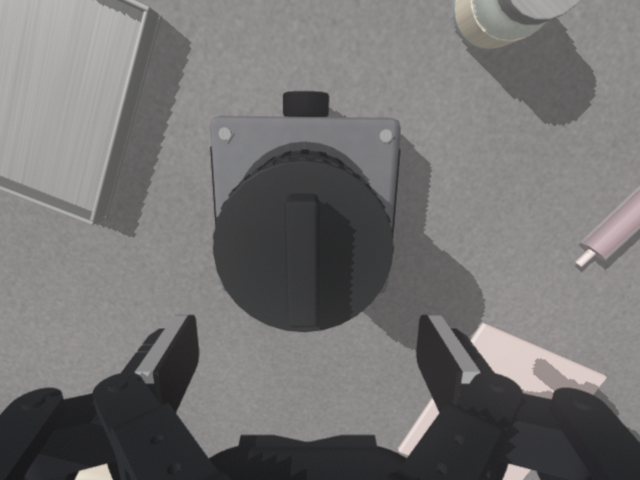

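The bar's top face runs from about (288,197) to (317,325), parallel to the picture's columns. The cap spans columns 213–394, and its front edge is at row 331.

```bash
python3 - <<'E'
from h import *
d=np.load("w1.npz");p=(d["a"],d["b"])
b=np.array([ray("wrist",q,.189,p) for q in[(288,197),(317,197),(318,325),(288,325)]])
print(b.round(4).tolist(),b.mean(0),np.linalg.norm(np.diff(b,axis=0),axis=1))
for q in[(213,243),(394,243),(304,331),(304,160)]: print(ray("wrist",q,.163,p).round(4))
o,_=obs();v=b[2]-b[1];a=np.arctan2(v[1],v[0]);print(np.degrees(a))
E
```

```text
[[0.5557, 0.0688, 0.189], [0.5647, 0.0571, 0.189], [0.5076, 0.0114, 0.189], [0.4972, 0.0248, 0.189]] [0.53129354 0.04052643 0.189     ] [0.01470279 0.07318987 0.01698859]
[0.5012 0.0856 0.163 ]
[ 0.5676 -0.      0.163 ]
[0.4873 0.0061 0.163 ]
[0.5732 0.0723 0.163 ]
-141.32894273436406
```

```bash
python3 - <<'E'
from h import *
o,_=obs();print(rel([.5307,.0397,.190],np.radians(-51.7),o),o["tcp_pos"])
E
```

```text
(array([ 0.0042, -0.0028,  0.07  ]), [array([1.000e-03, 1.000e-03, 3.132e+00]), array([-0.001,  0.001, -0.009]), array([1.000e-03, 1.000e-03, 3.132e+00])]) [0.52918046 0.0349396  0.26000367]
```

```bash
python3 steer.py '0.0042 -0.0028 0.03 0 0 -0.007 1;0.0042 -0.0028 0.055 0 0 -0.007 1;0.0042 -0.0028 0.07 0 0 -0.007 1;0.0042 -0.0028 0.07 0 0 -0.007 0;0.0042 -0.0028 0.07 0 0 -0.007 0;0.0042 -0.0028 0.07 0 0 -0.007 0;0.0042 -0.0028 0.07 0 0 -0.007 0;0.0042 -0.0028 0.07 0 0 -0.007 0' 80
python3 steer.py '0 0 0 0 0 0 0;0 0 0 0 0 0 0;0 0 0 0 0 0 0;0 0 0 0 0 0 0'
```

```text
time: 2.48
tcp_pos: [0.532, 0.0398, 0.1914]
eef_rot: [0.945, 0.327, 0.001, 0.0]
ft_force: [0.3, -0.2, 0.0]
gripper_width: 0.294
gripper_force: 0.0
time: 2.82
tcp_pos: [0.5318, 0.0401, 0.1911]
eef_rot: [0.945, 0.327, 0.001, 0.0]
ft_force: [-2.4, 2.1, 7.0]
gripper_width: 0.19
gripper_force: 80.6
```

```bash
python3 steer.py '0 0 0.001 0 0 0 0;0 0 0.002 0 0 0 0;0 0 0.002 0 0 0 0'; python3 steer.py '0 0 0.001 0 0 0 0;0 0 0.001 0 0 0 0;0 0 0.001 0 0 0 0'
```

```text
time: 3.07
tcp_pos: [0.5318, 0.0401, 0.189]
eef_rot: [0.945, 0.327, 0.001, 0.0]
ft_force: [-1.9, 2.1, 8.0]
gripper_width: 0.188
gripper_force: 80.7
time: 3.32
tcp_pos: [0.5318, 0.0401, 0.1881]
eef_rot: [0.945, 0.327, 0.001, 0.0]
ft_force: [-1.9, 1.6, 9.6]
gripper_width: 0.189
gripper_force: 80.8
```

```bash
python3 steer.py '0 0 0.001 0 0 0 0;0 0 0.001 0 0 0 0;0 0 0.001 0 0 0 0' | grep -E "tcp|ft";  python3 steer.py '0 0 0.001 0 0 0 0;0 0 0.001 0 0 0 0;0 0 0.001 0 0 0 0' | grep -E "tcp|ft"
```

```text
tcp_pos: [0.5318, 0.0401, 0.1872]
ft_force: [-2.2, 1.4, 8.7]
tcp_pos: [0.5318, 0.0401, 0.1862]
ft_force: [-2.0, 2.0, 10.4]
```

```bash
python3 steer.py '0 0 0.0007 0 0 0 0;0 0 0.0007 0 0 0 0;0 0 0.0007 0 0 0 0' | grep -E "tcp|ft";  python3 steer.py '0 0 0.0007 0 0 0 0;0 0 0.0007 0 0 0 0;0 0 0.0007 0 0 0 0' | grep -E "tcp|ft"
```

```text
tcp_pos: [0.5318, 0.0401, 0.1855]
ft_force: [-2.3, 3.0, 10.4]
tcp_pos: [0.5319, 0.0401, 0.1848]
ft_force: [-2.9, 2.4, 11.1]
```

```bash
python3 steer.py '0 0 0.0007 0 0 0 0;0 0 0.0007 0 0 0 0;0 0 0.0007 0 0 0 0' | grep -E "tcp|ft";  python3 steer.py '0 0 0.0006 0 0 0 0;0 0 0.0006 0 0 0 0;0 0 0.0006 0 0 0 0' | grep -E "tcp|ft"
```

```text
tcp_pos: [0.5319, 0.0401, 0.1842]
ft_force: [-3.0, 1.9, 11.3]
tcp_pos: [0.5319, 0.0401, 0.1836]
ft_force: [-2.9, 1.7, 12.5]
```

```bash
python3 steer.py '0 0 0.0006 0 0 0 0;0 0 0.0006 0 0 0 0;0 0 0.0006 0 0 0 0' | grep -E "tcp|ft|wid";  python3 steer.py '0 0 0.0005 0 0 0 0;0 0 0.0005 0 0 0 0;0 0 0.0005 0 0 0 0' | grep -E "tcp|ft"
```

```text
tcp_pos: [0.5319, 0.0401, 0.183]
ft_force: [-3.3, 2.1, 13.7]
gripper_width: 0.189
tcp_pos: [0.5319, 0.0401, 0.1827]
ft_force: [-4.5, 1.7, 17.1]
```

```bash
python3 steer.py '0 0 0.0003 0 0 0 0;0 0 0.0003 0 0 0 0;0 0 0.0003 0 0 0 0' | grep -E "tcp|ft"; python3 - <<'E'
from h import *
o,_=obs();print(o["torque"],o["joints"][5],o["ft_force"])
E
```

```text
tcp_pos: [0.5319, 0.0401, 0.1825]
ft_force: [-5.4, 2.9, 17.6]
[0.39312571 0.95806974 0.04987825] 0.8668837169274388 [-5.44812227  2.88593072 17.62374185]
```

```bash
python3 steer.py '0 0 0.0002 0 0 0 0;0 0 0.0002 0 0 -0.04 0;0 0 0.0002 0 0 -0.08 0;0 0 0.0002 0 0 -0.12 0;0 0 0.0002 0 0 -0.16 0;0 0 0.0002 0 0 -0.16 0' ; python3 - <<'E'
from h import *
o,_=obs();print(o["torque"],o["joints"][5],o["ft_force"])
E
```

```text
time: 6.07
tcp_pos: [0.5324, 0.0401, 0.1825]
eef_rot: [0.915, 0.403, 0.001, 0.0]
ft_force: [-2.0, 2.2, 18.9]
gripper_width: 0.185
gripper_force: 82.2
[0.2855195  0.52491747 0.05828265] 0.7041291025605955 [-2.0247649   2.23807432 18.94019919]
```

```bash
python3 steer.py '0 0 0 0 0 -0.05 0;0 0 0 0 0 -0.1 0;0 0 0 0 0 -0.15 0;0 0 0 0 0 -0.2 0;0 0 0 0 0 -0.25 0;0 0 0 0 0 -0.3 0;0 0 0 0 0 -0.35 0;0 0 0 0 0 -0.4 0' ; python3 - <<'E'
from h import *
o,_=obs();print(o["torque"],o["joints"][5],o["ft_force"])
cv2.imwrite("pics/t2.png",cv2.resize(robot.camera("top")[200:370,210:400],None,fx=4,fy=3.5))
E
```

```text
time: 6.73
tcp_pos: [0.5317, 0.0402, 0.1824]
eef_rot: [0.817, 0.577, 0.001, 0.0]
ft_force: [-5.8, 3.9, 20.1]
gripper_width: 0.193
gripper_force: 82.4
[ 0.57559299  1.19446623 -0.3018561 ] 0.3045880697382168 [-5.79072052  3.87412881 20.13036852]
```

```bash
python3 steer.py '0 0 0 0 0 -0.06 0;0 0 0 0 0 -0.12 0;0 0 0 0 0 -0.18 0;0 0 0 0 0 -0.24 0;0 0 0 0 0 -0.30 0;0 0 0 0 0 -0.36 0;0 0 0 0 0 -0.42 0;0 0 0 0 0 -0.48 0' |grep -E "ft|tcp|width"; python3 - <<'E'
from h import *
o,_=obs();print(o["torque"],o["joints"][5],o["ft_force"])
E
```

```text
tcp_pos: [0.5314, 0.0404, 0.1823]
ft_force: [-7.6, 4.1, 21.1]
gripper_width: 0.192
[ 1.04758165  1.51653533 -0.58221557] -0.17569463820023581 [-7.56009672  4.10779088 21.09251842]
```

```bash
python3 steer.py '0 0 0 0 0 -0.06 0;0 0 0 0 0 -0.12 0;0 0 0 0 0 -0.18 0;0 0 0 0 0 -0.24 0;0 0 0 0 0 -0.30 0;0 0 0 0 0 -0.36 0;0 0 0 0 0 -0.42 0;0 0 0 0 0 -0.42 0' |grep -E "ft|tcp|width"; python3 - <<'E'
from h import *
o,_=obs();print(o["torque"],o["joints"][5],o["ft_force"])
E
```

```text
tcp_pos: [0.5312, 0.0404, 0.1823]
ft_force: [-8.8, 5.6, 22.9]
gripper_width: 0.186
[0.94735532 1.83174423 0.36612135] -0.5973031173345595 [-8.77068122  5.59082793 22.85155205]
```

```bash
python3 steer.py '0.0008 -0.0004 -0.0002 0 0 -0.03 0;0.0008 -0.0004 -0.0002 0 0 -0.06 0;0.0008 -0.0004 -0.0002 0 0 -0.09 0;0.0008 -0.0004 -0.0002 0 0 -0.09 0' |grep -E "ft|tcp|width"; python3 - <<'E'
from h import *
o,_=obs();print(o["torque"],o["joints"][5],o["ft_force"])
E
```

```text
tcp_pos: [0.5305, 0.0407, 0.1824]
ft_force: [-7.7, 3.2, 21.3]
gripper_width: 0.192
[ 0.49106725  1.63013305 -0.55818369] -0.6839912780865979 [-7.68123131  3.18572055 21.30046635]
```

```bash
for i in 1; do python3 steer.py '0 0 0 0 0 -0.015 0;0 0 0 0 0 -0.03 0;0 0 0 0 0 -0.03 0' |grep -E "ft|width"; python3 - <<'E'
from h import *
o,_=obs();print(o["torque"],o["joints"][5])
E
done
```

```text
ft_force: [-8.9, 3.5, 22.4]
gripper_width: 0.189
[ 0.51673562  1.89378336 -1.30152343] -0.7124386905719954
```

The stop has been reached: torque rose to 1.3 N m at 90.5°. I'll back off slightly and let the spring raise the cover.

```bash
python3 steer.py '0 0 0 0 0 0.01 0;0 0 -0.003 0 0 0.02 0;0 0 -0.006 0 0 0.02 0;0 0 -0.009 0 0 0.02 0;0 0 -0.012 0 0 0.02 0;0 0 -0.012 0 0 0.02 0' |grep -E "ft|width|tcp"; python3 - <<'E'
from h import *
o,_=obs();print(o["torque"],o["joints"][5])
E
```

```text
tcp_pos: [0.5302, 0.0407, 0.1938]
ft_force: [-8.3, 3.9, 11.8]
gripper_width: 0.189
[ 0.56545214  1.71392657 -0.55053381] -0.6923495096022783
```

```bash
python3 steer.py '0 0 -0.002 0 0 0 0;0 0 -0.004 0 0 0 0;0 0 -0.004 0 0 0 0' |grep -E "ft|width|tcp"; python3 - <<'E'
from h import *
o,_=obs();print(o["torque"],o["joints"][5])
E
python3 steer.py '0 0 -0.002 0 0 0 0;0 0 -0.004 0 0 0 0;0 0 -0.004 0 0 0 0' |grep -E "ft|width|tcp"
```

```text
tcp_pos: [0.5302, 0.0405, 0.1975]
ft_force: [-7.6, 2.4, 5.6]
gripper_width: 0.192
[ 0.49720465  1.55940933 -0.43263611] -0.6923514825878597
tcp_pos: [0.5312, 0.0404, 0.2018]
ft_force: [-2.2, 1.9, 3.3]
gripper_width: 0.192
```

```bash
python3 steer.py '0 0 -0.005 0 0 0 0;0 0 -0.010 0 0 0 0;0 0 -0.015 0 0 0 0;0 0 -0.02 0 0 0 0;0 0 -0.025 0 0 0 0;0 0 -0.025 0 0 0 0' |grep -E "ft|width|tcp"
```

```text
tcp_pos: [0.5314, 0.0403, 0.2274]
ft_force: [0.4, 0.5, -1.8]
gripper_width: 0.191
```

```bash
python3 steer.py '0 0 -0.03 0 0 0 0;0 0 -0.05 0 0 0 0;0 0 -0.05 0 0 0 0' |grep -E "ft|width|tcp"; python3 - <<'E'
from h import *
o,_=obs();R=Rn.from_quat(o["eef_rot"]).as_matrix();yw=np.arctan2(R[1,1],R[0,1])
print(rel([.4668,-.3084,.275],yw,o),np.degrees(yw))
cv2.imwrite("pics/s3.png",robot.camera("scene")[100:340,100:400].repeat(2,0).repeat(2,1))
E
```

```text
tcp_pos: [0.5324, 0.0403, 0.2798]
ft_force: [1.5, 0.2, -1.1]
gripper_width: 0.192
(array([-0.2363, -0.2648,  0.0045]), [array([ 0.006, -0.007,  3.142]), array([ 0.004,  0.004, -0.   ]), array([ 0.006, -0.007,  3.142])]) 37.592163577133675
```

View pics/s3.png

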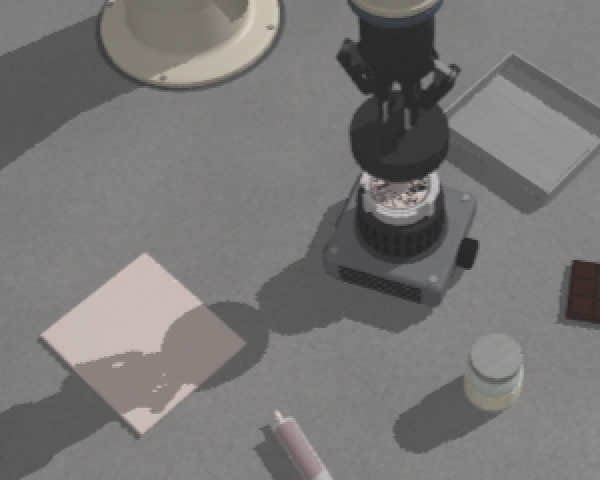

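The cover hangs level in the gripper at (400,135), and the cartridge top shows in the neck at (400,190). Next is the board.

```bash
python3 steer.py '-0.027 -0.03 0.0045 0 0 0 0;-0.054 -0.06 0.0045 0 0 0 0;-0.08 -0.09 0.0045 0 0 0 0;-0.107 -0.12 0.0045 0 0 0 0;-0.134 -0.15 0.0045 0 0 0 0;-0.16 -0.18 0.0045 0 0 0 0;-0.187 -0.21 0.0045 0 0 0 0;-0.214 -0.24 0.0045 0 0 0 0'|grep -E "ft|width|tcp"
python3 steer.py '-0.0223 -0.0248 0 0 0 0 0;-0.0223 -0.0248 0.03 0 0 0 0;-0.0223 -0.0248 0.06 0 0 0 0;-0.0223 -0.0248 0.09 0 0 0 0;-0.0223 -0.0248 0.12 0 0 0 0;-0.0223 -0.0248 0.15 0 0 0 0;-0.0223 -0.0248 0.17 0 0 0 0;-0.0223 -0.0248 0.17 0 0 0 0'|grep -E "ft|width|tcp"
```

```text
tcp_pos: [0.4699, -0.2772, 0.2705]
ft_force: [1.6, -0.5, -2.9]
gripper_width: 0.189
tcp_pos: [0.4627, -0.3066, 0.097]
ft_force: [-2.5, 1.0, -4.0]
gripper_width: 0.188
```

```bash
python3 steer.py '0.002 0.002 0.012 0 0 0 0;0.002 0.002 0.022 0 0 0 0;0.002 0.002 0.026 0 0 0 0;0.002 0.002 0.026 0 0 0 0'|grep -E "ft|width|tcp"
python3 steer.py '0 0 0.0015 0 0 0 0;0 0 0.003 0 0 0 0;0 0 0.003 0 0 0 0'|grep -E "ft|width|tcp"
```

```text
tcp_pos: [0.4652, -0.3054, 0.0752]
ft_force: [0.5, 0.3, -2.8]
gripper_width: 0.19
tcp_pos: [0.4656, -0.3058, 0.073]
ft_force: [-0.2, 0.1, -3.4]
gripper_width: 0.193
```

```bash
python3 steer.py '0 0 0.0015 0 0 0 0;0 0 0.003 0 0 0 0;0 0 0.003 0 0 0 0'|grep -E "ft|width|tcp"
python3 steer.py '0 0 0.001 0 0 0 0;0 0 0.002 0 0 0 0;0 0 0.002 0 0 0 0'|grep -E "ft|width|tcp"
```

```text
tcp_pos: [0.4654, -0.3055, 0.0696]
ft_force: [0.4, -0.2, -2.6]
gripper_width: 0.191
tcp_pos: [0.4654, -0.3057, 0.0685]
ft_force: [-6.0, 1.4, 17.5]
gripper_width: 0.186
```

Contact is at the expected height. Release and rise.

```bash
python3 steer.py '0 0 -0.0008 0 0 0 0;0 0 -0.0008 0 0 0 1;0 0 -0.0008 0 0 0 1;0 0 -0.0008 0 0 0 1;0 0 -0.0008 0 0 0 1;0 0 -0.0008 0 0 0 1;0 0 -0.0008 0 0 0 1;0 0 -0.03 0 0 0 1' 40|grep -E "ft|width|tcp"
python3 steer.py '0 0 -0.03 0 0 0 1;0 0 -0.07 0 0 0 1;0 0 -0.11 0 0 0 1;0 0 -0.15 0 0 0 1;0 0 -0.17 0 0 0 1;0 0 -0.17 0 0 0 1'|grep -E "ft|width|tcp"
python3 - <<'E'
from h import *
o,p=obs()
cv2.imwrite("pics/t4.png",robot.camera("top")); print(rel([.5309,.040,.28],np.radians(38),o),p)
E
```

```text
tcp_pos: [0.4636, -0.3042, 0.0942]
ft_force: [-1.9, 1.3, -0.8]
gripper_width: 1.0
tcp_pos: [0.467, -0.3068, 0.2728]
ft_force: [0.8, -0.3, 1.7]
gripper_width: 1.003
(array([ 0.2357,  0.2622, -0.0086]), [array([ 1.200e-02, -3.000e-03,  3.134e+00]), array([ 0.002,  0.008, -0.007]), array([ 1.200e-02, -3.000e-03,  3.134e+00])]) (array([ 0.4669747 , -0.30678913,  0.27277019]), array([ 0.44157575,  0.89721517, -0.00089926,  0.00387275]))
```

View pics/t4.png

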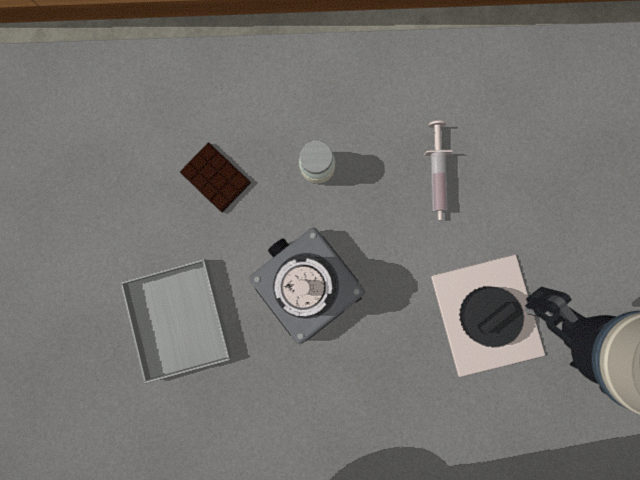

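The cover stands upright, wholly on the board at (491,317). The cartridge knob shows at about (302,288). I'll go back above the neck.

```bash
python3 steer.py '0.027 0.03 -0.008 0 0.008 -0.007 1;0.054 0.06 -0.008 0 0.008 -0.007 1;0.08 0.09 -0.008 0 0.008 -0.007 1;0.107 0.12 -0.008 0 0.008 -0.007 1;0.134 0.15 -0.008 0 0.008 -0.007 1;0.16 0.18 -0.008 0 0.008 -0.007 1;0.187 0.21 -0.008 0 0.008 -0.007 1;0.214 0.24 -0.008 0 0.008 -0.007 1' 25|grep -E "tcp"
python3 steer.py '0.022 0.023 0 0 0 0 1;0.022 0.023 0 0 0 0 1;0.022 0.023 0 0 0 0 1;0.022 0.023 0 0 0 0 1'
python3 - <<'E'
from h import *
o,p=obs()
cv2.imwrite("pics/w5.png",robot.camera("wrist")); np.savez("w5.npz",a=p[0],b=p[1]);print(p,o["ft_force"])
E
```

```text
tcp_pos: [0.5245, 0.0124, 0.2745]
time: 15.13
tcp_pos: [0.5292, 0.0416, 0.2749]
eef_rot: [0.438, 0.899, 0.001, -0.004]
ft_force: [0.3, -0.1, 0.1]
gripper_width: 0.998
gripper_force: 0.0
(array([0.52922185, 0.04164226, 0.27491509]), array([ 0.43821671,  0.89885819,  0.0012919 , -0.0042898 ])) [ 0.3072956  -0.12532198  0.09828075]
```

View pics/w5.png

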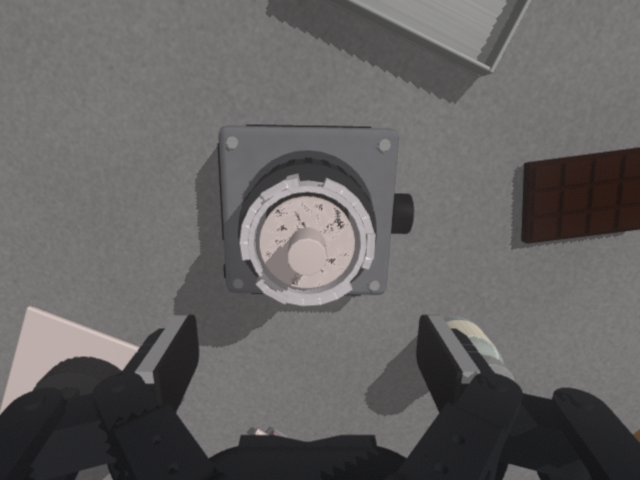

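The knob's top is at about (307,257), about 40 px across, and the cartridge stands upright in the neck.

```bash
python3 - <<'E'
from h import *
d=np.load("w5.npz");p=(d["a"],d["b"])
k=ray("wrist",(307,257),.167,p);print(k,ray("wrist",(287,257),.167,p)-ray("wrist",(327,257),.167,p),ray("top",(302,288),.167))
o,_=obs();print(rel([k[0],k[1],.166],np.radians(38),o),o["tcp_pos"])
E
```

```text
[0.52878413 0.03979888 0.167     ] [-0.02006304 -0.01568833  0.        ] [0.52898497 0.03864613 0.167     ]
(array([-0.0017, -0.0011,  0.1091]), [array([-1.400e-02,  2.000e-03,  3.141e+00]), array([-0.001, -0.009, -0.001]), array([-1.400e-02,  2.000e-03,  3.141e+00])]) [0.52930201 0.04114891 0.27515156]
```

```bash
python3 steer.py '-0.001 -0.001 0.035 0 -0.009 0 1;-0.0017 -0.001 0.07 0 -0.009 0 1;-0.0017 -0.001 0.095 0 -0.009 0 1;-0.0017 -0.001 0.108 0 -0.009 0 1;-0.0017 -0.001 0.108 0 -0.009 0 0;-0.0017 -0.001 0.108 0 -0.009 0 0;-0.0017 -0.001 0.108 0 -0.009 0 0;-0.0017 -0.001 0.108 0 -0.009 0 0' 25
python3 steer.py '0 0 0 0 0 0 0;0 0 0 0 0 0 0;0 0 0 0 0 0 0;0 0 0 0 0 0 0'
```

```text
time: 15.85
tcp_pos: [0.5301, 0.0402, 0.1691]
eef_rot: [0.439, 0.899, 0.0, 0.001]
ft_force: [-0.9, 0.2, 0.6]
gripper_width: 0.453
gripper_force: 0.0
time: 16.18
tcp_pos: [0.5298, 0.0405, 0.1684]
eef_rot: [0.438, 0.899, -0.0, 0.001]
ft_force: [-0.0, -1.7, 4.0]
gripper_width: 0.294
gripper_force: 27.1
```

```bash
python3 steer.py '0 0 -0.006 0 0 0 0;0 0 -0.014 0 0 0 0;0 0 -0.024 0 0 0 0;0 0 -0.036 0 0 0 0;0 0 -0.048 0 0 0 0;0 0 -0.06 0 0 0 0;0 0 -0.075 0 0 0 0;0 0 -0.09 0 0 0 0'
python3 steer.py '0 0 -0.005 0 0 0 0;0 0 -0.005 0 0 0 0'|grep -E "ft|width|tcp"
python3 - <<'E'
from h import *
o,_=obs();R=Rn.from_quat(o["eef_rot"]).as_matrix();yw=np.arctan2(R[1,1],R[0,1])
print(rel([.4655,.2937,.262],yw,o),o["joints"])
E
```

```text
time: 16.85
tcp_pos: [0.5291, 0.0408, 0.2593]
eef_rot: [0.438, 0.899, -0.0, 0.0]
ft_force: [-0.1, 0.0, -1.4]
gripper_width: 0.293
gripper_force: 26.5
tcp_pos: [0.5299, 0.0407, 0.2645]
ft_force: [-0.5, -0.6, -1.6]
gripper_width: 0.291
(array([0.239 , 0.105 , 0.0021]), [array([ 4.000e-03, -3.000e-03,  3.142e+00]), array([ 0.002,  0.003, -0.   ]), array([ 4.000e-03, -3.000e-03,  3.142e+00])]) [-3.52782931e-02  3.49228995e-01  1.56234510e+00 -7.39686536e-04
  1.22666856e+00 -6.98128033e-01]
```

```bash
python3 steer.py '0.015 0.007 0 0 0 0 0;0.04 0.0175 0 0 0 0 0;0.07 0.031 0 0 0 0 0;0.1 0.044 0 0 0 0 0;0.13 0.057 0 0 0 0 0;0.16 0.07 0 0 0 0 0;0.19 0.083 0 0 0 0 0;0.22 0.097 0 0 0 0 0'|grep -E "ft|width|tcp"
python3 steer.py '0.015 0.006 0 0 0 0 0;0.019 0.008 0 0 0 0 0;0.019 0.008 0.02 0 0 0 0;0.019 0.008 0.05 0 0 0 0;0.019 0.008 0.08 0 0 0 0;0.019 0.008 0.11 0 0 0 0;0.019 0.008 0.13 0 0 0 0;0.019 0.008 0.13 0 0 0 0'|grep -E "ft|width|tcp"
python3 - <<'E'
from h import *
o,p=obs();print(p,o["ft_force"])
cv2.imwrite("pics/s6.png",robot.camera("scene")[60:260,260:500].repeat(3,0).repeat(3,1))
E
```

```text
tcp_pos: [0.4692, 0.275, 0.2619]
ft_force: [1.3, 0.1, -2.3]
gripper_width: 0.293
tcp_pos: [0.463, 0.2918, 0.1286]
ft_force: [-1.2, -0.6, -3.2]
gripper_width: 0.292
(array([0.46302817, 0.29183393, 0.12858159]), array([ 0.43867286,  0.89864014, -0.00303481, -0.00167606])) [-1.17961627 -0.58626126 -3.16854102]
```

View pics/s6.png

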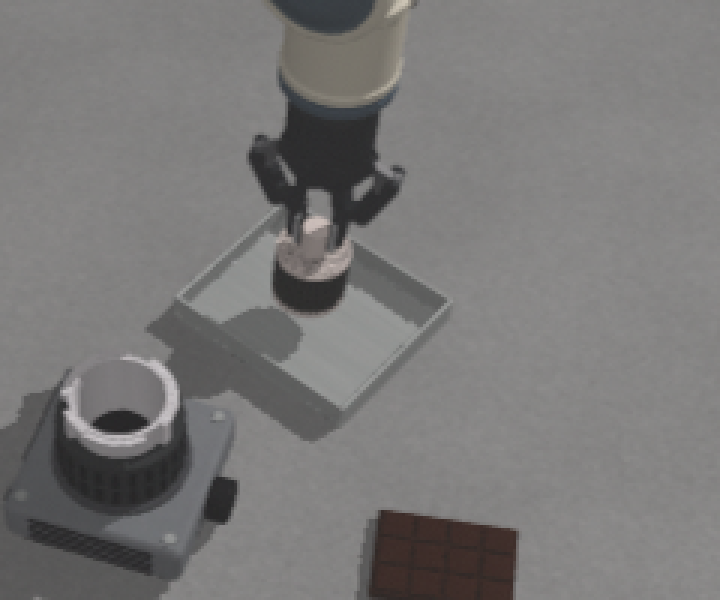

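The cartridge hangs upright at (310,260) over the middle of the tray, and the neck is empty. I'll lower it gently to an expected contact TCP of about 0.090.

```bash
python3 steer.py '0 0 0.01 0 0 0 0;0 0 0.02 0 0 0 0;0 0 0.029 0 0 0 0;0 0 0.031 0 0 0 0;0 0 0.031 0 0 0 0'|grep -E "ft|width|tcp"
python3 steer.py '0 0 0.001 0 0 0 0;0 0 0.002 0 0 0 0;0 0 0.002 0 0 0 0'|grep -E "ft|width|tcp"
```

```text
tcp_pos: [0.4649, 0.2934, 0.1011]
ft_force: [-0.6, -0.3, -2.1]
gripper_width: 0.293
tcp_pos: [0.4653, 0.2937, 0.0998]
ft_force: [0.0, -0.5, -1.6]
gripper_width: 0.294
```

```bash
python3 steer.py '0 0 0.002 0 0 0 0;0 0 0.004 0 0 0 0;0 0 0.006 0 0 0 0;0 0 0.006 0 0 0 0'|grep -E "ft|width|tcp"
python3 steer.py '0 0 0.001 0 0 0 0;0 0 0.0015 0 0 0 0;0 0 0.0015 0 0 0 0'|grep -E "ft|width|tcp"
```

```text
tcp_pos: [0.4649, 0.2934, 0.0932]
ft_force: [-0.1, 0.0, -2.6]
gripper_width: 0.296
tcp_pos: [0.4651, 0.2935, 0.092]
ft_force: [-0.7, 0.4, -1.8]
gripper_width: 0.291
```

```bash
python3 steer.py '0 0 0.001 0 0 0 0;0 0 0.001 0 0 0 0;0 0 0.001 0 0 0 0'|grep -E "ft|width|tcp"
python3 steer.py '0 0 0.0006 0 0 0 0;0 0 0.0006 0 0 0 0;0 0 0.0006 0 0 0 0'|grep -E "ft|width|tcp"
```

```text
tcp_pos: [0.4652, 0.2935, 0.0912]
ft_force: [-0.7, -0.4, -1.0]
gripper_width: 0.292
tcp_pos: [0.4651, 0.2935, 0.091]
ft_force: [-3.3, -1.1, 9.6]
gripper_width: 0.287
```

```bash
python3 steer.py '0 0 -0.0004 0 0 0 0;0 0 -0.0004 0 0 0 1;0 0 -0.0004 0 0 0 1;0 0 -0.0004 0 0 0 1;0 0 -0.0004 0 0 0 1;0 0 -0.0004 0 0 0 1;0 0 -0.0004 0 0 0 1;0 0 -0.0004 0 0 0 1'|grep -E "ft|width|tcp"
python3 steer.py '0 0 -0.03 0 0 0 1;0 0 -0.06 0 0 0 1;0 0 -0.1 0 0 0 1;0 0 -0.14 0 0 0 1;0 0 -0.17 0 0 0 1;0 0 -0.17 0 0 0 1;0 0 -0.17 0 0 0 1;0 0 -0.17 0 0 0 1'
python3 - <<'E'
from h import *
i=np.vstack([robot.camera("scene")[100:400,100:460],robot.camera("top")[120:400,100:460][:, :]])
cv2.imwrite("pics/f7.png",i)
E
```

```text
tcp_pos: [0.4651, 0.2935, 0.0909]
ft_force: [-1.0, -0.9, 0.6]
gripper_width: 1.0
time: 21.48
tcp_pos: [0.4647, 0.2935, 0.2605]
eef_rot: [0.438, 0.899, -0.0, 0.0]
ft_force: [-0.3, -0.6, 0.3]
gripper_width: 0.999
gripper_force: 0.0
```

View pics/f7.png

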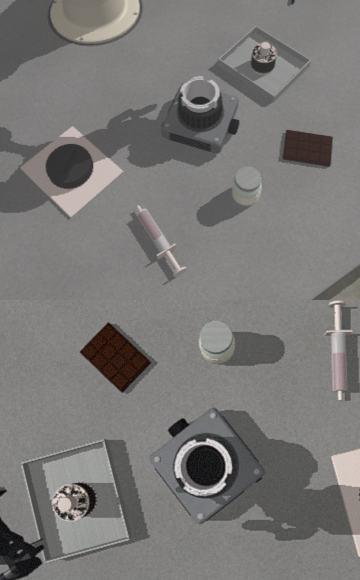

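The cartridge stands upright in the tray at (263,57), the cover lies on the board at (70,166), and the bystanders haven't moved.

```bash
python3 -c "
from station import robot
print(robot.close_job())"
```

```text
the job is handed in; nothing more can be done
None
```

The cover is right way up on the white board and the spent cartridge stands upright in the steel tray, both released; the jar, syringe and chocolate were not touched, and the job was handed in at about 21.6 s (no verdict was returned).

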